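Show which bottle goes into which carousel seat

ROBOT

A 6-joint arm with a two-finger parallel gripper is mounted at the origin on the work surface. World frame = base frame: x ahead of the robot, y to its left, z up, the work surface at z = 0. Lengths are in m, angles in rad, forces in N, time in s.
With the tool pointing down it reaches from about 0.375 to 0.9 m from the base axis. Payload 3.1 kg.
Tool frame: the origin (TCP) lies between the finger pads, 19 mm behind the fingertips; this is the grasp point; z points along the fingers, y is the line along which they close (so a half turn about z gives the same grasp; the last joint's range is limited). The gripper opens to 85 mm and grips with 20 to 120 N. Pads are 22 mm wide; open, the fingers measure 114 mm over their backs; the gripper's body (76 mm by 85 mm) begins 54 mm behind the grasp point. The pads swing forward as they close: fully open they stand 13 mm farther back than shut.
Start: joints at [-1.504, 0.527, 1.433, -0, 1.181, -0.178], TCP at [0.152, -0.606, 0.25] pointing down, gripper open.
Joint ranges: [-3.08, 3.08], [-0.75, 2.2], [0.22, 2.44], [-1.43, 4.57], [0, 2.65], [-2.85, 2.85]. Speed limits (rad/s): [2.79, 2.79, 3.14, 3.14, 3.14, 3.14].

INTERFACE

Orientations are given as a unit quaternion [x, y, z, w].
In Python, from station import manip, cams, sign_off gives the robot as it stands.
- The arm moves only by the tool carry_out, never from a script. Its argument "targets" is a list that holds one entry, the list of rows, each a list of 7 numbers: the shift along the tool's x, y, z in cm, then the turn, a rotation vector about the tool's x, y, z in degrees, then the finger opening in cm, from 0 to 8.54. A call has 1 to 12 rows; each row is the pose to reach, as a shift and turn from the pose commanded when the call began, along the tool's axes at that moment; what a row does not reach only later rows make up. A row lasts 1/12 s, in which the tool goes at most 41.7 mm and 7.16 degrees, less where a joint would pass 70% of its speed; a pose out of reach is approached as far as the arm can. A call with a gripper value outside its range is refused whole. The fingers move at their own pace and stop on an object; "force" is the grip in N (left out, the last holds). Time passes only in rows, so rows that repeat a pose let the fingers close. It gives the time, the measured TCP pose, the force, the opening and the grip force at its end, in the units of the state.
- manip.sense(): the state, without advancing time (a new reading comes with each control period).
- cams.snapshot(name): name is "scene" or "top" or "wrist"; returns the picture (480x640x3 uint8, red, green, blue); there is no depth.
- cams.camera_info(name): a dict with "K" (3x3 intrinsics, pixels), "k1" (the pictures are not rectified: a ray, as slopes to the right and down, at radius r is drawn at 1 + k1 r^2 times it, then the intrinsics apply), "T" (4x4, takes a point from camera to world coordinates). Camera axes: x right, y down, z forward; pixel columns grow to the right and rows downward; lengths in m; the calibration is good to about 2 mm. A picture is of the moment at which its call begins: read the wrist's pose just before it. camera_info takes no time and is no camera call; for the wrist camera it gives the pose at the moment of the call.
- sign_off(): hands the job in; it is judged then, once.
The state is a dict: "t": time; "q": joint angles; "qd": joint speeds; "tau": joint torques, N m; "tcp_pos": TCP position; "tool_rot": TCP orientation; "force": force on the tool from outside, world axes, zero at the start; "ft_torque": the same for the moment, N m; "finger_gap": opening from 0.0 (shut) to 1.0 (fully open); "gripper_force": force on a finger pad.
Only numpy, scipy, OpenCV 4.12 (cv2) and the standard library are available. Lean on these libraries where they do the work, as an engineer would, in place of code of your own. Each camera call takes 0.05 s, during which the arm holds its last target. There are 200 camera calls.

TASK

Press the button on the bench call box all the way down and let it go, so that the colleague looks. Then point from above, fingers down, at the wide bottle in the sample tray: come down over it (not low over a slim tube), keep the fingertips still about 2 cm above its cap for two seconds, and afterwards point in the same way, for two seconds, at the one empty seat of the autosampler carousel. Finish while still pointing at that seat; do not touch or shift the autosampler, its carousel, the tray, the bottle, the tubes or the reagent jar.

Things in the scene. Friction and masses are not known exactly. Their poses are not given: they have to be found in the camera images.
- callbox: Grey call box 80 (x) x 60 (y) x 35 mm high, fixed to the bench; origin at the centre of its underside. Its round push button stands on its top, towards its -x end; three dark slots lie at the +x end.
- call (a joint): Travel of the call button: 0 = released, 0.006 m = fully down (counts as pressed from 0.0045 m). It moves straight down against a spring, about 5 N at full travel, and comes back by itself. The cap is 28 mm across.
- call_top (a point): Centre of the top face of the call button's grey cap; it sinks with the button.
- tray: Grey tray 56 x 204 x 28 mm high with 4 mm walls and floor, fixed to the bench, origin at the centre of its underside. Three low walls divide it along its long side (its own y) into four cells about 50 mm apart; each holds one thing, in any order: the wide bottle or one of three slim tubes.
- bottle: The wide bottle: clear glass, 36 mm across, 58 mm tall in all, with a white screw cap 32 mm across; stands loose on the floor of one cell of the tray. Origin at the centre of its underside (4 mm above the bench), z up.
- bottle_top (a point): Centre of the top face of the wide bottle's cap (62 mm above the bench). Its z points up.
- tube1: A slim glass tube, 20 mm across and 62 mm tall, with a white cap 22 mm across, standing loose in another cell of the tray. Origin at the centre of its underside. Not to be touched.
- tube2: A slim glass tube, 20 mm across and 62 mm tall, with a white cap 22 mm across, standing loose in another cell of the tray. Origin at the centre of its underside. Not to be touched.
- tube3: A slim glass tube, 20 mm across and 62 mm tall, with a white cap 22 mm across, standing loose in another cell of the tray. Origin at the centre of its underside. Not to be touched.
- tube1_top (a point): Centre of the top face of slim tube 1's cap (66 mm above the bench).
- tube2_top (a point): Centre of the top face of slim tube 2's cap (66 mm above the bench).
- tube3_top (a point): Centre of the top face of slim tube 3's cap (66 mm above the bench).
- sampler: Autosampler: white fixed housing 210 x 210 x 97 mm with a round grey carousel, 176 mm across, deck 119 mm above the bench. Origin on the bench, under the carousel axis. Eight white cup-shaped seats (30 mm across, 12 mm tall) stand on the deck 62 mm from the axis, 47 mm apart; seven hold capped vials, 23 mm across, tops at 154 mm; one is empty. Hub top at 143 mm.
- carousel (a joint): Angle of the carousel about its upright axis (rad, positive anticlockwise from above). It turns under a light push; leave it as it is.
- empty_seat (a point): Centre of the rim of the one empty seat, 131 mm above the bench. Its z points up. The neighbouring vials rise 23 mm higher, 47 mm to either side: closed fingers pass between them easily.
- reagent: Amber reagent jar, 68 mm across and 130 mm tall, black lid; stands loose on the bench beside the tray. Origin at the centre of its underside. Not to be touched.

How it is judged:
By the outcome, as a careful person would: the job done as asked, in the order asked, and still so for the second after the job is handed in, with the robot touching nothing.
It also fails if it takes over 53 s, if anything falls off the work surface, if the arm or the gripper's body presses on something with over 40 N, if the wrist force passes 120 N, or if a joint passes its speed limit or range.

## Working session

There is one attempt and no reset: what is moved stays moved. The work goes in short steps, Python scripts to look and compute and a tool call to move; the robot and the scene stay as the last step left them, time stands still between calls to the robot, and variables do not carry over. Pictures are saved under pics/ and viewed, at most 10 in all, crops included, and the job is handed in when it is done.

Besides the shell and the picture viewer there is one more tool, called after "Request:" in YAML: its name, and indented under it one key for each argument. carry_out: Moves the arm, as the interface text tells. Its arguments: {"type":"object","properties":{"targets":{"type":"array"},"force":{"type":"number"}},"required":["targets"]}

```bash
mkdir -p pics; ls
python3 - <<'E'
from station import manip,cams
import cv2,numpy as np
s=manip.sense(); print(s)
for n in("scene","top"):
    c=cams.camera_info(n); print(n,np.round(c["K"],1).tolist(),c["k1"],np.round(c["T"],4).tolist())
    cv2.imwrite(f"pics/{n}0.png",cams.snapshot(n)[:,:,::-1])
E
```

```text
pics
{'t': 0.0, 'q': array([-1.50455642e+00,  5.28433635e-01,  1.43393737e+00, -5.39016800e-06,
        1.18142004e+00, -1.78499909e-01]), 'qd': array([ 1.29382062e-03,  9.43691590e-04, -9.15769523e-04, -1.73932703e-03,
        2.86954755e-05,  1.13621493e-03]), 'tau': array([ 1.78801711e-04, -4.42349267e+01, -1.78025043e+01, -2.47094986e-04,
        8.33762751e-03,  7.95862896e-07]), 'tcp_pos': array([ 0.15142017, -0.60565925,  0.24904243]), 'tool_rot': array([ 9.92521417e-01,  1.22065676e-01,  5.91770805e-05, -1.09760282e-03]), 'force': array([-0.31370157, -0.03555018,  0.91467123]), 'ft_torque': array([-0.05890943,  0.03942862, -0.00969688]), 'gripper_force': 0.0, 'finger_gap': 1.000294539287092}
scene [[610.7, 0.0, 322.7], [0.0, 610.7, 255.0], [0.0, 0.0, 1.0]] -0.05937660797579161 [[0.3387, 0.5331, -0.7753, 1.5594], [0.9409, -0.1891, 0.2811, -0.4685], [0.0032, -0.8247, -0.5656, 0.8368], [0.0, 0.0, 0.0, 1.0]]
top [[543.5, 0.0, 313.3], [0.0, 543.5, 242.0], [0.0, 0.0, 1.0]] -0.0011262049889935414 [[0.0713, -0.9748, 0.2115, 0.2749], [-0.9975, -0.0703, 0.0124, -0.1222], [0.0028, -0.2118, -0.9773, 1.364], [0.0, 0.0, 0.0, 1.0]]
```

View pics/top0.png

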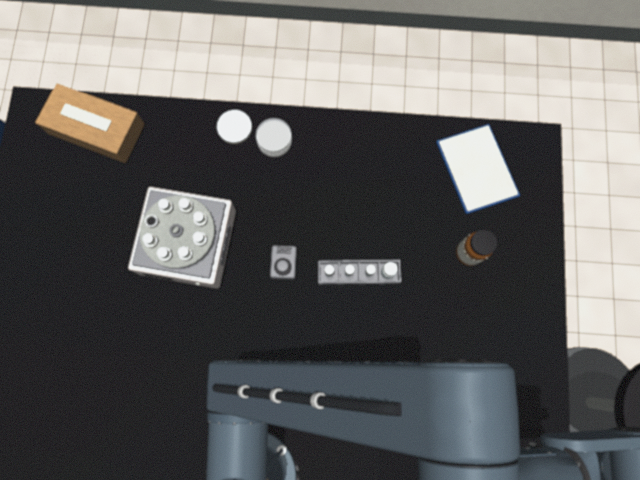

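View pics/scene0.png

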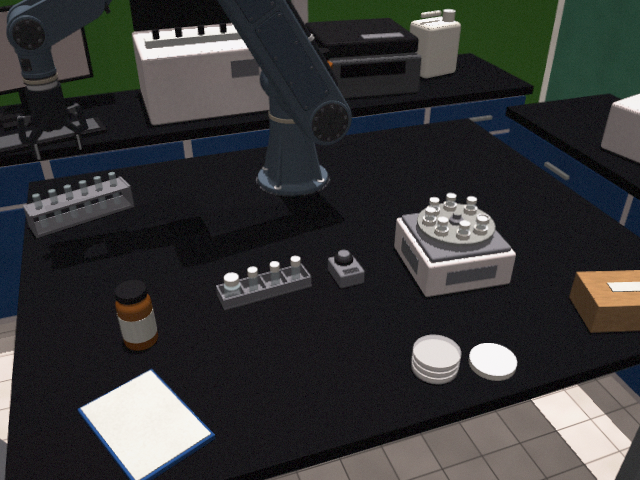

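The top view shows the call box with its button at about (283,266) and the tray at (318-401, 260-284), with the bottle at (390,269). The carousel is centred near (177,230), and the dark spot at (152,221) is probably the empty seat. I'll enlarge both views and measure.

```bash
cat > h.py <<'E'
import cv2,numpy as np
from station import manip,cams
def ray(n,uv,c=None):
    c=c or cams.camera_info(n); K=np.array(c["K"]);T=np.array(c["T"])
    p=cv2.undistortPoints(np.array([[uv]],float),K,np.array([c["k1"],0,0,0,0.]))[0,0]
    return T[:3,3],T[:3,:3]@np.array([p[0],p[1],1])
def plane(n,uv,z,c=None):
    o,d=ray(n,uv,c); return o+d*(z-o[2])/d[2]
def two(a,ua,b,ub):
    o1,d1=ray(a,ua);o2,d2=ray(b,ub)
    s=np.linalg.lstsq(np.c_[d1,-d2],o2-o1,rcond=None)[0]
    p,q=o1+s[0]*d1,o2+s[1]*d2
    return (p+q)/2,np.linalg.norm(p-q)
E
python3 - <<'E'
from h import *
t=cv2.imread("pics/top0.png");s=cv2.imread("pics/scene0.png")
f=lambda a,x,y,w,h,k:cv2.resize(a[y:y+h,x:x+w],None,fx=k,fy=k,interpolation=cv2.INTER_CUBIC)
cv2.imwrite("pics/c1.png",np.vstack([f(t,120,180,130,115,3)[:, :390], ]))
a=f(t,120,180,133,115,3);b=f(s,385,185,133,115,3)
c=f(t,260,235,160,60,5)
d=f(s,210,235,160,70,5)
A=np.hstack([a,b]);
cv2.imwrite("pics/c1.png",A)
B=np.vstack([f(t,262,237,145,55,5),f(s,215,245,145,60,5)])
cv2.imwrite("pics/c2.png",B)
for n,im,roi in(("top",t,(120,180,300,115)),("scene",s,(215,190,300,110))):
    x,y,w,h=roi;g=im[y:y+h,x:x+w]
    m=(g.min(2)>225).astype(np.uint8) if n=="top" else (g.min(2)>200).astype(np.uint8)
    k,_,st,ce=cv2.connectedComponentsWithStats(m)
    print(n,[(np.round(ce[i]+[x,y],1).tolist(),int(st[i,4])) for i in range(1,k) if st[i,4]>15])
E
```

```text
top [([191.0, 195.0], 17), ([183.2, 202.5], 63), ([162.7, 203.3], 56), ([194.3, 257.1], 456), ([197.5, 216.1], 63), ([197.3, 236.3], 67), ([146.9, 238.2], 67), ([182.2, 251.4], 67), ([161.3, 251.9], 67), ([390.3, 268.1], 110), ([349.4, 268.8], 48), ([370.4, 268.7], 49), ([329.0, 269.0], 47)]
scene [([451.1, 195.4], 31), ([471.6, 198.5], 31), ([433.9, 199.5], 33), ([430.5, 209.1], 43), ([481.5, 217.4], 53), ([442.6, 218.8], 47), ([447.4, 251.6], 509), ([464.8, 222.7], 49), ([295.0, 258.3], 42), ([273.8, 263.7], 42), ([252.0, 269.2], 43), ([230.7, 276.6], 96)]
```

View pics/c1.png

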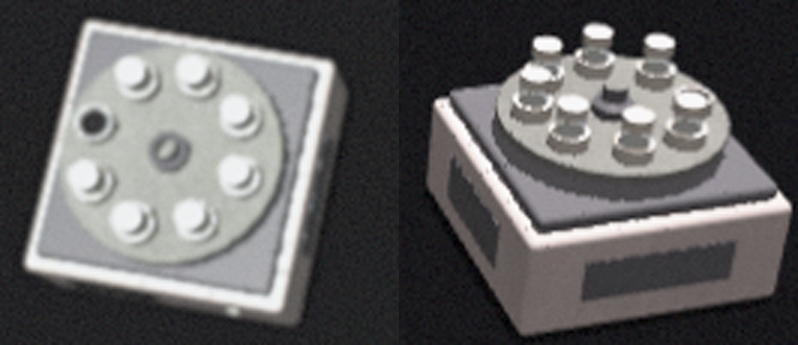

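View pics/c2.png

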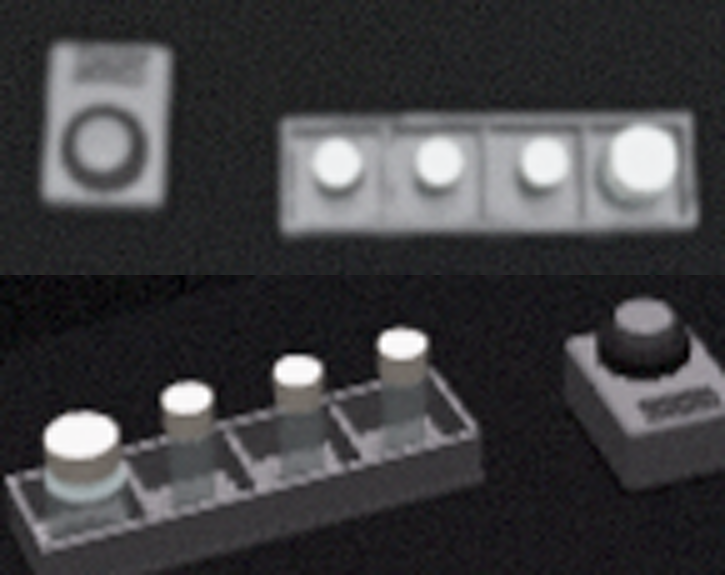

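The crops confirm the empty seat at top pixel (151.5,220.5), with its dark interior showing, and the bottle at the right end of the tray (390,268). The button cap is at top (282.3,266.3) and scene (343.7,253.3).

Run:
```python
from h import *
v=[[183.2,202.5],[162.7,203.3],[197.5,216.1],[197.3,236.3],[146.9,238.2],[182.2,251.4],[161.3,251.9]]
P=np.array([plane("top",p,.154)[:2] for p in v])
A=np.c_[2*P,np.ones(7)];r=np.linalg.lstsq(A,(P**2).sum(1),rcond=None)[0];c=r[:2]
print("axis",c,"R",np.hypot(*(P-c).T))
a=np.unwrap(np.sort(np.arctan2(*(P-c).T[::-1])));print(np.degrees(a))
ph=np.angle(np.mean(np.exp(8j*a)))/8
for k in range(8):
    th=ph+k*np.pi/4; 
    if np.abs(np.angle(np.exp(1j*(a-th)))).min()>.3: print("seat",c+.062*np.array([np.cos(th),np.sin(th)]),np.degrees(th))
print("seat direct rim",plane("top",(151.6,220.6),.131), "floor",plane("top",(151.6,220.6),.122))
print("bottle",plane("top",(390.3,268.1),.062),two("top",(390.3,268.1),"scene",(230.7,276.6)))
for p in((329,269),(349.4,268.8),(370.4,268.7)):print("tube",plane("top",p,.066))
print("button",two("top",(282.3,266.3),"scene",(343.7,253.3)))
# scene cross-check of a vial: fourth etc
print("near vial",two("top",(182.2,251.4),"scene",(430.5,209.1)))
from scipy.spatial.transform import Rotation as R
s=manip.sense();print(s['tcp_pos'],R.from_quat(s['tool_rot']).as_matrix().round(3).tolist())
```

```text
axis [0.54858082 0.21765259] R [0.06241114 0.06192344 0.06210114 0.06203665 0.06230621 0.06229546
 0.06200193]
[-151.77520221 -106.39271593  -61.21398684  -16.44840591   28.2813615
  118.97688805  163.47434777]
seat [0.56613015 0.27711705] 73.55745676503777
seat direct rim [0.56570473 0.27443219 0.131     ] floor [0.56782741 0.2773273  0.122     ]
bottle [ 0.50553748 -0.29665126  0.062     ] (array([ 0.50595811, -0.29625559,  0.06036584]), np.float64(0.0012516485643747717))
tube [ 0.49198609 -0.14831933  0.066     ]
tube [ 0.496015   -0.19749517  0.066     ]
tube [ 0.49990477 -0.24814994  0.066     ]
button (array([ 0.4932896 , -0.03269072,  0.05223128]), np.float64(0.00326345787564))
near vial (array([0.49569201, 0.18857955, 0.12909025]), np.float64(0.01243789796943218))
[ 0.15146576 -0.60574719  0.2491332 ] [[0.97, 0.242, -0.0], [0.242, -0.97, 0.002], [0.0, -0.002, -1.0]]
```

Moving over to the button, closing the fingers on the way.

Request:
carry_out:
  targets:
    - [[1, -1, 0, 0, 0, 0, 0], [3.2, -3.2, 0, 0, 0, 0, 0], [6.1, -6.1, 0, 0, 0, 0, 0], [9, -9, 0, 0, 0, 0, 0], [12, -12, 0, 0, 0, 0, 0], [15, -15, 0, 0, 0, 0, 0], [18, -18, 0, 0, 0, 0, 0], [21, -21, 0, 0, 0, 0, 0], [24, -24, 0, 0, 0, 0, 0], [27, -27, 0, 0, 0, 0, 0], [30, -30, 0, 0, 0, 0, 0], [32, -32, 0, 0, 0, 0, 0]]

```text
t: 1.1
tcp_pos: [0.3848, -0.2154, 0.2499]
tool_rot: [0.992, 0.122, -0.0, -0.001]
force: [0.7, 0.0, -0.2]
finger_gap: 0.001
gripper_force: 0.0
```

Request:
carry_out:
  targets:
    - [[2.5, -2.5, 0, 0, 0, 0, 0], [5, -5, 1, 0, 0, 0, 0], [7.5, -7.5, 3, 0, 0, 0, 0], [10, -10, 5, 0, 0, 0, 0], [12, -12, 7, 0, 0, 0, 0], [14, -14, 9, 0, 0, 0, 0], [15, -15.3, 11, 0, 0, 0, 0], [15, -15.3, 12, 0, 0, 0, 0], [15, -15.3, 12.5, 0, 0, 0, 0], [15, -15.3, 12.5, 0, 0, 0, 0], [15, -15.3, 12.5, 0, 0, 0, 0]]

```text
t: 2.02
tcp_pos: [0.4928, -0.0339, 0.1251]
tool_rot: [0.993, 0.122, -0.0, -0.0]
force: [-0.7, -0.6, 0.0]
finger_gap: -0.001
gripper_force: 0.0
```

```bash
cat > rel.py <<'E'
from h import *
from scipy.spatial.transform import Rotation as R
def rel(p,s=None):
    s=s or manip.sense(); return np.round(100*R.from_quat(s['tool_rot']).as_matrix().T@(np.array(p)-s['tcp_pos']),2)
E
python3 - <<'E'
from rel import *
s=manip.sense();print(s['t'],s['tcp_pos'],s['q'].round(2),s['force'],s['finger_gap'],"rel button",rel((.4933,-.0327,.052+.019)))
c=cams.camera_info("wrist");print(c["K"][0],c["k1"],np.round(c["T"],3).tolist())
cv2.imwrite("pics/w1.png",cams.snapshot("wrist")[:,:,::-1])
E
```

```text
2.0167 [ 0.4927787  -0.0339003   0.12506332] [-0.3   0.56  1.87 -0.    0.72  1.03] [-0.72795723 -0.64064537  0.0092453 ] -0.0007453936118837286 rel button [ 0.08 -0.1   5.41]
[358.45155712   0.         320.88876342] -0.04930853432615342 [[0.241, -0.922, -0.302, 0.57], [-0.97, -0.229, -0.076, -0.015], [0.001, 0.312, -0.95, 0.25], [0.0, 0.0, 0.0, 1.0]]
```

View pics/w1.png

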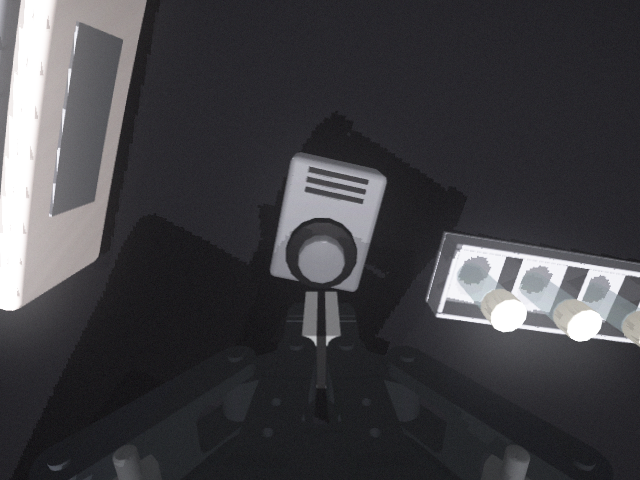

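The wrist view shows the cap at about (321,259), directly ahead of the closed fingertips. I'll cross-check its position with this view.

Run:
```python
from rel import *
for z in(.05,.055,.06): print(z,plane("wrist",(321,259),z)[:2],plane("top",(282.3,266.3),z)[:2],plane("scene",(343.7,253.3),z)[:2])
print(two("wrist",(321,259),"top",(282.3,266.3)),two("wrist",(321,259),"scene",(343.7,253.3)))
```

```text
0.05 [ 0.49499161 -0.03482881] [ 0.49313284 -0.0340968 ] [ 0.49050213 -0.02979982]
0.055 [ 0.49687481 -0.03435063] [ 0.49230242 -0.03443202] [ 0.497295   -0.03258753]
0.06 [ 0.49875801 -0.03387244] [ 0.491472   -0.03476723] [ 0.50408787 -0.03537525]
(array([ 0.49376807, -0.03450321,  0.0472322 ]), np.float64(0.001234731375386588)) (array([ 0.49771792, -0.03359325,  0.05585767]), np.float64(0.0016341722716856975))
```

Request:
carry_out:
  targets:
    - [[0.2, 0.05, 1.0, 0, 0, 0, 0], [0.2, 0.05, 2.5, 0, 0, 0, 0], [0.2, 0.05, 3.8, 0, 0, 0, 0], [0.2, 0.05, 4.4, 0, 0, 0, 0], [0.2, 0.05, 4.4, 0, 0, 0, 0], [0.2, 0.05, 4.4, 0, 0, 0, 0]]

```text
t: 2.57
tcp_pos: [0.495, -0.0339, 0.081]
tool_rot: [0.993, 0.122, -0.0, -0.0]
force: [-0.3, 0.4, 0.6]
finger_gap: 0.002
gripper_force: 0.0
```

Request:
carry_out:
  targets:
    - [[0, 0, 0.3, 0, 0, 0, 0], [0, 0, 0.6, 0, 0, 0, 0], [0, 0, 0.6, 0, 0, 0, 0]]

```text
t: 2.82
tcp_pos: [0.4955, -0.0338, 0.0752]
tool_rot: [0.993, 0.122, 0.001, 0.0]
force: [1.3, -0.4, 2.4]
finger_gap: -0.002
gripper_force: 0.8
```

Request:
carry_out:
  targets:
    - [[0, 0, 0.2, 0, 0, 0, 0], [0, 0, 0.4, 0, 0, 0, 0], [0, 0, 0.4, 0, 0, 0, 0]]

```text
t: 3.07
tcp_pos: [0.4955, -0.0338, 0.0712]
tool_rot: [0.993, 0.122, 0.001, 0.0]
force: [0.9, -0.2, 4.0]
finger_gap: -0.002
gripper_force: 2.0
```

Request:
carry_out:
  targets:
    - [[0, 0, 0.1, 0, 0, 0, 0], [0, 0, 0.2, 0, 0, 0, 0], [0, 0, 0.2, 0, 0, 0, 0]]

```text
t: 3.32
tcp_pos: [0.4955, -0.0338, 0.0697]
tool_rot: [0.993, 0.122, 0.001, 0.0]
force: [0.2, -0.4, 8.3]
finger_gap: 0.001
gripper_force: 4.0
```

Request:
carry_out:
  targets:
    - [[0, 0, 0.1, 0, 0, 0, 0], [0, 0, 0.1, 0, 0, 0, 0], [0, 0, 0.1, 0, 0, 0, 0]]

```text
t: 3.57
tcp_pos: [0.4956, -0.0338, 0.0696]
tool_rot: [0.993, 0.122, 0.001, 0.001]
force: [-0.6, -1.9, 16.5]
finger_gap: 0.001
gripper_force: 8.0
```

The button is at its stop. Releasing it, rising, and moving over the bottle.

Request:
carry_out:
  targets:
    - [[0, 0, -0.5, 0, 0, 0, 0], [0, 0, -1.5, 0, 0, 0, 0], [0, 0, -3.5, 0, 0, 0, 0], [0, 0, -6, 0, 0, 0, 0], [0, 0, -9, 0, 0, 0, 0], [0, 0, -12, 0, 0, 0, 0], [0, 0, -13.5, 0, 0, 0, 0], [0, 0, -14, 0, 0, 0, 0], [0, 0, -14, 0, 0, 0, 0]]

```text
t: 4.32
tcp_pos: [0.495, -0.0334, 0.209]
tool_rot: [0.993, 0.122, 0.001, 0.0]
force: [-0.4, 0.3, 0.1]
finger_gap: 0.001
gripper_force: 0.0
```

Run:
```python
from rel import *
s=manip.sense();print(s['t'],s['tcp_pos'],s['force'],"bottle",rel((.5057,-.2965,.160),s))
im=cams.snapshot("scene")[:,:,::-1]
cv2.imwrite("pics/s2.png",cv2.resize(im[230:300,215:375],None,fx=5,fy=5))
```

```text
4.3167 [ 0.49498451 -0.03340663  0.20903824] [-0.38998888  0.34133649  0.14506794] bottle [-5.35 25.78  4.92]
```

View pics/s2.png

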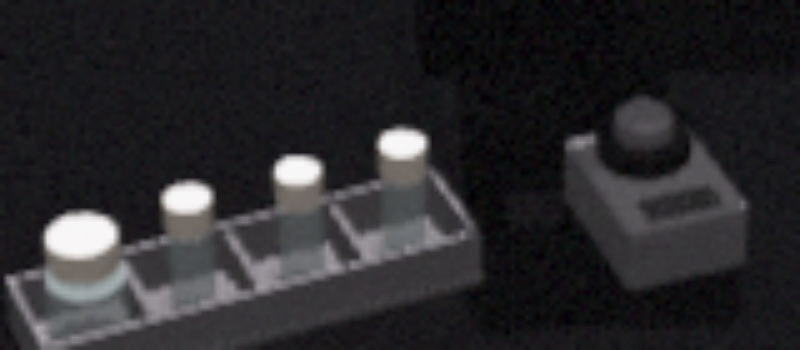

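The picture shows the button risen again at (645,120) in the crop and the tray unchanged. Next I go to the bottle at travel height and descend afterwards.

Request:
carry_out:
  targets:
    - [[-0.3, 1.5, 0, 0, 0, 0, 0], [-0.9, 4.5, 0, 0, 0, 0, 0], [-1.6, 8, 0, 0, 0, 0, 0], [-2.4, 11.5, 0, 0, 0, 0, 0], [-3.1, 15, 0, 0, 0, 0, 0], [-3.8, 18.5, 0, 0, 0, 0, 0], [-4.5, 22, 0, 0, 0, 0, 0], [-5.1, 24.8, 0, 0, 0, 0, 0], [-5.35, 25.8, 0, 0, 0, 0, 0], [-5.35, 25.8, 0, 0, 0, 0, 0], [-5.35, 25.8, 0, 0, 0, 0, 0]]

```text
t: 5.28
tcp_pos: [0.5044, -0.2956, 0.2061]
tool_rot: [0.993, 0.122, -0.001, -0.002]
force: [0.0, 0.8, 0.2]
finger_gap: 0.002
gripper_force: 0.0
```

Run:
```python
from rel import *
s=manip.sense();print(s['t'],s['tcp_pos'],"bottle",rel((.5057,-.2965,.101),s))
c=cams.camera_info("wrist");im=cams.snapshot("wrist")
m=(im.min(2)>215).astype(np.uint8);k,_,st,ce=cv2.connectedComponentsWithStats(m)
for i in range(1,k):
    if st[i,4]>100: print(st[i],ce[i].round(1),plane("wrist",ce[i],.062,c).round(4),plane("wrist",ce[i],.066,c).round(4))
cv2.imwrite("pics/w2.png",im[:,:,::-1])
```

```text
5.2833 [ 0.50436265 -0.29559845  0.20611073] bottle [ 0.13  0.17 10.51]
[ 604    0   36   73 2461] [622.   35.4] [ 0.6917 -0.4655  0.062 ] [ 0.6901 -0.4627  0.066 ]
[   0   89   52  103 2556] [ 32.1 132.4] [ 0.5254 -0.0685  0.062 ] [ 0.5262 -0.0717  0.066 ]
[  0 146  12  32 290] [  4.6 162.6] [ 0.4974 -0.0464  0.062 ] [ 0.4986 -0.0498  0.066 ]
[  116   154   245    97 10732] [234.3 200.6] [ 0.5102 -0.2263  0.062 ] [ 0.5113 -0.2271  0.066 ]
[566 172  38  83 173] [577.1 211.7] [ 0.5671 -0.4886  0.062 ] [ 0.5673 -0.4855  0.066 ]
[611 462  24  18 205] [619.3 473. ] [ 0.3145 -0.6779  0.062 ] [ 0.3185 -0.6719  0.066 ]
```

View pics/w2.png

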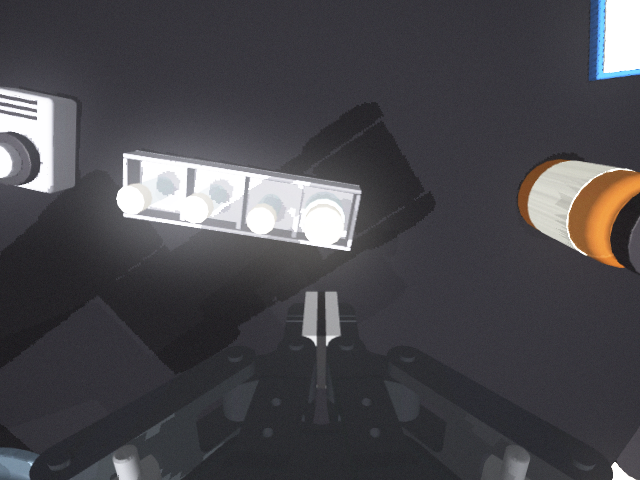

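The wrist view shows the bottle cap near (323,223), directly ahead of the fingertips, with the jar well off to the right. I'll check its position, then descend.

```bash
python3 -c "
from rel import *
print(plane('wrist',(323,222),.062),rel((.506,-.2965,.101)))"
```

```text
[ 0.51014766 -0.29550881  0.062     ] [ 0.13  0.25 10.55]
```

Request:
carry_out:
  targets:
    - [[0.25, 0.2, 1, 0, 0, 0, 0], [0.25, 0.2, 3, 0, 0, 0, 0], [0.25, 0.2, 5.5, 0, 0, 0, 0], [0.25, 0.2, 7.5, 0, 0, 0, 0], [0.25, 0.2, 9, 0, 0, 0, 0], [0.25, 0.2, 10, 0, 0, 0, 0], [0.25, 0.2, 10.4, 0, 0, 0, 0], [0.25, 0.2, 10.5, 0, 0, 0, 0], [0.25, 0.2, 10.5, 0, 0, 0, 0], [0.25, 0.2, 10.5, 0, 0, 0, 0], [0.25, 0.2, 10.5, 0, 0, 0, 0]]

```text
t: 6.25
tcp_pos: [0.5091, -0.2985, 0.1041]
tool_rot: [0.993, 0.122, 0.001, 0.001]
force: [0.3, -0.0, -0.2]
finger_gap: -0.0
gripper_force: 0.0
```

Request:
carry_out:
  targets:
    - [[-0.2, -0.25, 0.25, 0, 0, 0, 0], [-0.2, -0.25, 0.25, 0, 0, 0, 0], [-0.2, -0.25, 0.25, 0, 0, 0, 0], [-0.2, -0.25, 0.25, 0, 0, 0, 0]]

```text
t: 6.58
tcp_pos: [0.5059, -0.2962, 0.1007]
tool_rot: [0.993, 0.122, 0.0, 0.0]
force: [0.3, -0.5, -0.6]
finger_gap: -0.005
gripper_force: 0.0
```

Request:
carry_out:
  targets:
    - [[0, 0, 0, 0, 0, 0, 0], [0, 0, 0, 0, 0, 0, 0], [0, 0, 0, 0, 0, 0, 0], [0, 0, 0, 0, 0, 0, 0], [0, 0, 0, 0, 0, 0, 0], [0, 0, 0, 0, 0, 0, 0], [0, 0, 0, 0, 0, 0, 0], [0, 0, 0, 0, 0, 0, 0], [0, 0, 0, 0, 0, 0, 0], [0, 0, 0, 0, 0, 0, 0], [0, 0, 0, 0, 0, 0, 0], [0, 0, 0, 0, 0, 0, 0]]

```text
t: 7.58
tcp_pos: [0.5059, -0.2962, 0.1005]
tool_rot: [0.993, 0.122, 0.0, 0.0]
force: [-1.2, 0.8, 0.4]
finger_gap: 0.002
gripper_force: 0.0
```

Request:
carry_out:
  targets:
    - [[0, 0, 0, 0, 0, 0, 0], [0, 0, 0, 0, 0, 0, 0], [0, 0, 0, 0, 0, 0, 0], [0, 0, 0, 0, 0, 0, 0], [0, 0, 0, 0, 0, 0, 0], [0, 0, 0, 0, 0, 0, 0], [0, 0, 0, 0, 0, 0, 0], [0, 0, 0, 0, 0, 0, 0], [0, 0, 0, 0, 0, 0, 0], [0, 0, 0, 0, 0, 0, 0], [0, 0, 0, 0, 0, 0, 0], [0, 0, 0, 0, 0, 0, 0]]

```text
t: 8.58
tcp_pos: [0.5059, -0.2962, 0.1005]
tool_rot: [0.993, 0.122, 0.0, 0.0]
force: [-0.2, -0.4, 0.5]
finger_gap: 0.001
gripper_force: 0.0
```

Request:
carry_out:
  targets:
    - [[0, 0, 0, 0, 0, 0, 0], [0, 0, 0, 0, 0, 0, 0], [0, 0, 0, 0, 0, 0, 0], [0, 0, 0, 0, 0, 0, 0], [0, 0, 0, 0, 0, 0, 0], [0, 0, 0, 0, 0, 0, 0]]

```text
t: 9.08
tcp_pos: [0.5059, -0.2962, 0.1005]
tool_rot: [0.993, 0.122, 0.0, 0.0]
force: [-0.0, 0.5, -0.4]
finger_gap: -0.0
gripper_force: 0.0
```

Pointed at the bottle for 2.5 s. Now up and over to the carousel.

Request:
carry_out:
  targets:
    - [[0, 0, -1, 0, 0, 0, 0], [0, 0, -3.5, 0, 0, 0, 0], [0, 0, -6.5, 0, 0, 0, 0], [0, 0, -9.5, 0, 0, 0, 0], [0, 0, -12.5, 0, 0, 0, 0], [0.5, -1.4, -15, 0, 0, 0, 0], [1.4, -3.8, -17, 0, 0, 0, 0], [2.5, -6.8, -17, 0, 0, 0, 0], [3.7, -10.1, -17, 0, 0, 0, 0], [4.9, -13.5, -17, 0, 0, 0, 0], [6.1, -16.9, -17, 0, 0, 0, 0], [7.4, -20.3, -17, 0, 0, 0, 0]]

```text
t: 10.08
tcp_pos: [0.5281, -0.0797, 0.2715]
tool_rot: [0.993, 0.122, 0.0, 0.0]
force: [1.4, 0.1, -0.3]
finger_gap: 0.004
gripper_force: 0.0
```

Request:
carry_out:
  targets:
    - [[1.2, -3.4, 0, 0, 0, 0, 0], [2.5, -6.8, 0, 0, 0, 0, 0], [3.7, -10.2, 0, 0, 0, 0, 0], [4.9, -13.6, 0, 0, 0, 0, 0], [6.2, -17, 0, 0, 0, 0, 0], [7.4, -20.4, 0, 0, 0, 0, 0], [8.7, -23.8, 0, 0, 0, 0, 0], [9.9, -27.2, 0, 0, 0, 0, 0], [11.1, -30.6, 0, 0, 0, 0, 0], [12, -32.8, 0, 0, 0, 0, 0], [12.3, -33.8, 0, 0, 0, 0, 0], [12.3, -33.8, 0, 0, 0, 0, 0]]

```text
t: 11.08
tcp_pos: [0.5655, 0.2786, 0.2709]
tool_rot: [0.992, 0.124, 0.0, -0.0]
force: [-0.6, 1.1, -0.6]
finger_gap: -0.001
gripper_force: 0.0
```

Run:
```python
from rel import *
manip.sense();c=cams.camera_info("wrist");im=cams.snapshot("wrist")
cv2.imwrite("pics/w3.png",im[:,:,::-1])
s=manip.sense();print(s['t'],s['tcp_pos'],s['q'].round(2),"seat",rel((.566,.2768,.170),s))
from h import *
import math
K=np.array(c["K"]);T=np.linalg.inv(c["T"]);p=T@[.566,.2768,.131,1];print("expected px",cv2.projectPoints(p[:3].reshape(1,3),np.zeros(3),np.zeros(3),K,np.array([c["k1"],0,0,0,0]))[0].ravel())
```

```text
11.1333 [0.56546305 0.2767497  0.27074734] [ 0.28  0.51  1.4  -0.    1.23  1.6 ] seat [ 0.06  0.   10.07]
expected px [321.94474594 230.72144099]
```

View pics/w3.png

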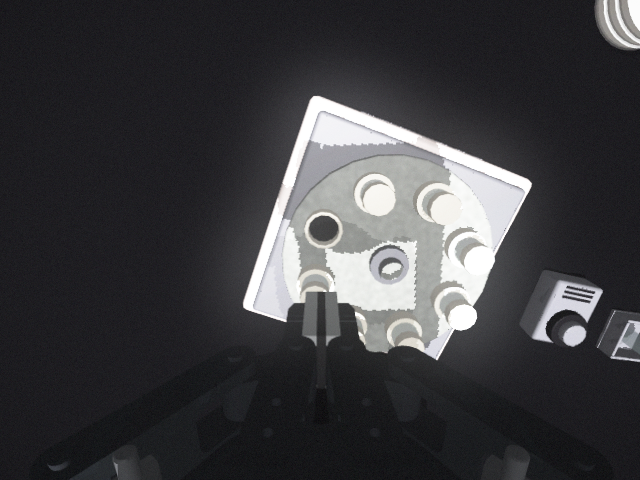

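The wrist view shows the empty seat at (323,229), within 2 px of where I predicted it. Descending.

Request:
carry_out:
  targets:
    - [[0.1, 0, 1, 0, 0, 0, 0], [0.1, 0, 2.5, 0, 0, 0, 0], [0.1, 0, 4.5, 0, 0, 0, 0], [0.1, 0, 6.5, 0, 0, 0, 0], [0.1, 0, 8, 0, 0, 0, 0], [0.1, 0, 9, 0, 0, 0, 0], [0.1, 0, 9.5, 0, 0, 0, 0], [0.1, 0, 9.8, 0, 0, 0, 0], [0.1, 0, 10, 0, 0, 0, 0], [0.1, 0, 10, 0, 0, 0, 0], [0.1, 0, 10, 0, 0, 0, 0], [0.1, 0, 10, 0, 0, 0, 0]]

```text
t: 12.13
tcp_pos: [0.5674, 0.2768, 0.1714]
tool_rot: [0.993, 0.122, 0.001, -0.0]
force: [-0.5, 0.6, 0.6]
finger_gap: -0.001
gripper_force: 0.0
```

Request:
carry_out:
  targets:
    - [[0, 0, 0, 0, 0, 0, 0], [0, 0, 0, 0, 0, 0, 0], [0, 0, 0, 0, 0, 0, 0], [0, 0, 0, 0, 0, 0, 0], [0, 0, 0, 0, 0, 0, 0], [0, 0, 0, 0, 0, 0, 0], [0, 0, 0, 0, 0, 0, 0], [0, 0, 0, 0, 0, 0, 0], [0, 0, 0, 0, 0, 0, 0], [0, 0, 0, 0, 0, 0, 0], [0, 0, 0, 0, 0, 0, 0], [0, 0, 0, 0, 0, 0, 0]]

```text
t: 13.13
tcp_pos: [0.5669, 0.2767, 0.1705]
tool_rot: [0.993, 0.122, 0.0, -0.0]
force: [0.0, -0.2, 0.5]
finger_gap: 0.003
gripper_force: 0.0
```

Request:
carry_out:
  targets:
    - [[0, 0, 0, 0, 0, 0, 0], [0, 0, 0, 0, 0, 0, 0], [0, 0, 0, 0, 0, 0, 0], [0, 0, 0, 0, 0, 0, 0], [0, 0, 0, 0, 0, 0, 0], [0, 0, 0, 0, 0, 0, 0], [0, 0, 0, 0, 0, 0, 0], [0, 0, 0, 0, 0, 0, 0], [0, 0, 0, 0, 0, 0, 0], [0, 0, 0, 0, 0, 0, 0], [0, 0, 0, 0, 0, 0, 0], [0, 0, 0, 0, 0, 0, 0]]

```text
t: 14.13
tcp_pos: [0.5669, 0.2767, 0.1705]
tool_rot: [0.993, 0.122, 0.0, -0.0]
force: [0.2, 0.0, 0.7]
finger_gap: -0.001
gripper_force: 0.0
```

Request:
carry_out:
  targets:
    - [[0, 0, 0, 0, 0, 0, 0], [0, 0, 0, 0, 0, 0, 0], [0, 0, 0, 0, 0, 0, 0], [0, 0, 0, 0, 0, 0, 0], [0, 0, 0, 0, 0, 0, 0], [0, 0, 0, 0, 0, 0, 0]]

```text
t: 14.63
tcp_pos: [0.5669, 0.2767, 0.1705]
tool_rot: [0.993, 0.122, -0.0, -0.0]
force: [0.1, 0.6, 0.1]
finger_gap: -0.001
gripper_force: 0.0
```

Run:
```python
from rel import *
im=cams.snapshot("scene")[:,:,::-1]
cv2.imwrite("pics/s3.png",cv2.resize(im[130:300,215:515],None,fx=2.6,fy=2.6))
s=manip.sense();print(s['t'],s['tcp_pos'],s['force'],rel((.566,.2768,.170),s))
```

```text
14.6833 [0.56687838 0.27666811 0.17052441] [-0.0912984   0.17123689  0.36673824] [-0.08 -0.03  0.05]
```

View pics/s3.png

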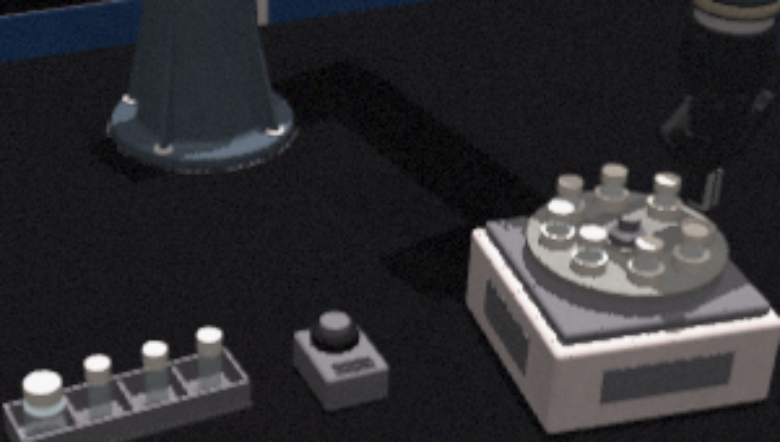

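The picture shows the fingertips at crop (710,203) above the empty seat, with the carousel, tray and bottle as they were. Handing in.

```bash
python3 -c "
from station import sign_off
print(sign_off())"
```

```text
the job is handed in; nothing more can be done
None
```

I pressed the call button to its stop and released it, pointed for 2.5 s about 2 cm above the wide bottle's cap, then for 2.5 s about 2 cm above the empty carousel seat, and handed in at 14.7 s still pointing there, with no sign of contact with anything but the button.

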